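Seat a milled disc in its cut-out stand and hold the index plunger out

ROBOT

A 6-joint arm with a two-finger parallel gripper is mounted at the origin on a cart in front of the work surface, level with it; the furniture and walls round the work are solid. World frame = base frame: x ahead of the robot, y to its left, z up, the work surface at z = 0. Lengths are in m, angles in rad, forces in N, time in s.
With the tool pointing down it reaches from about 0.375 to 0.975 m from the base axis. Payload 3.8 kg.
Tool frame: the origin (TCP) lies midway between the tips of the shut fingers; the grasp point (between the pads) lies 19 mm behind it; x points along the fingers, y is the direction in which the jaws open and shut, and the axes are right-handed (so a half turn about x gives the same grasp; the last joint's range is limited). The gripper opens to 85 mm and grips with 20 to 120 N. Pads are 22 mm wide; open, the fingers measure 114 mm over their backs; the gripper's body (76 mm by 85 mm) begins 54 mm behind the grasp point. The pads swing forward as they close: fully open they stand 13 mm farther back than shut.
Start: joints at [1.103, 0.264, 1.604, -0, 1.274, -0.037], TCP at [0.282, 0.613, 0.231] pointing down, gripper open.
Joint ranges: [-2.63, 2.63], [-0.94, 2.18], [0.31, 2.57], [-1.31, 4.45], [0, 2.66], [-2.55, 2.55]. Speed limits (rad/s): [2.57, 2.57, 3.14, 3.14, 3.14, 3.14].

INTERFACE

Orientations are given as a rotation vector (axis times angle).
In Python, from workcell import read_state, read_camera, get_calibration, finish_job gives the robot as it stands. The module is installed in compiled form; this text tells all that it offers.
- The arm moves only by the shell command python3 -m creep 'ROWS' [FORCE]. ROWS is JSON, a list of rows, each a list of 3 entries, a list of its own where there are three numbers: the closure in counts, from 0 (fully open) to 255 (shut), then the shift along the world's x, y, z in mm, then the turn about the world's z in rad. In form: [[hand, [tx, ty, tz], spin], ...]. A call has exactly 8 rows; each row shifts and turns the commanded pose from where the row before left it; what a row does not reach is not made up. A row lasts 1/12 s, in which the tool goes at most 41.7 mm and 7.16 degrees, less where a joint would pass 70% of its speed; a pose out of reach is approached as far as the arm can. A call is refused whole if a number of a shift passes 41.7 or a number of a turn 0.125, either way. A call with a gripper value outside its range is refused whole. The fingers move at their own pace and stop on an object; FORCE is the grip in N (left out, the last holds). Time passes only in rows, so rows that do not move let the fingers close, or fill a call up. It gives the time, the measured TCP pose, the force and the opening at its end, in the units of the state.
- read_state(): the state, without advancing time (a new reading comes with each control period).
- read_camera(name): name is "scene" or "side" or "wrist"; returns (picture, depth): 400x640x3 uint8, blue, green, red; 400x640 float32, m along the optical axis (not along the pixel's ray), 0 where there is no reading.
- get_calibration(name): a dict with "K" (3x3 intrinsics, pixels), "eye" and "orientation" of the camera in the world. Camera axes: x right, y down, z forward; pixel columns grow to the right and rows downward; lengths in m; the calibration is good to about 2 mm. A picture is of the moment at which its call begins: read the wrist's pose just before it. get_calibration takes no time and is no camera call; for the wrist camera it gives the pose at the moment of the call.
- finish_job(): hands the job in, once; it reports no verdict.
The state is a dict: "time": time; "q": joint angles; "joint_vel": joint speeds; "joint_torque": joint torques, N m; "tool_pos": TCP position; "tcp_rot": TCP orientation; "wrist_force": force on the tool from outside, world axes, zero at the start; "torque": the same for the moment, N m; "width": opening from 0.0 (shut) to 1.0 (fully open).
Only numpy, scipy, OpenCV 4.12 (cv2) and the standard library are available. Lean on these libraries where they do the work, as an engineer would, in place of code of your own. Each camera call takes 0.05 s, during which the arm holds its last target.

TASK

The milled ceramic disc on the cut-out stand is standing a little proud of its holder ring: while the index pin still locks the turntable, press the disc straight down until it is fully home, flush with the ring. Then grip the red plunger knob, pull it straight up against its spring to the end of its travel, and finish still holding it there, so that I can turn the table to the next crown; do not turn the table yourself and leave the other things on the bench where they are.

Things in the scene. Friction and masses are not known exactly. Their poses are not given: they have to be found in the camera images.
- stand: Cut-out stand for milled discs, fixed to the bench: round grey base 152 mm across, turntable 140 mm across (top 34 mm above the bench), 12 index holes near its rim. On the stand's own +y side a steel bracket 30 mm wide reaches in over the rim, 53 to 98 mm from the axis, top at 62 mm, screws to 65 mm. Origin: on the turntable's axis at bench level; z up; may be turned about z.
- dial (a joint): Turning of the table about its vertical axis, rad; 0 = at its index position, as it starts. Turns either way with light friction once the pin is out; while the pin is in its hole it has about 1 degree of play.
- milled_disc (a joint): How far the milled disc stands proud, m: 0 = fully home (its rim flush with the top of the dark holder ring, 46 mm above the bench), up to 0.007. It slides straight up and down in the ring's rubber grip, stays where it is left, and needs a steady push of about 5 to 6 N to move; home is a hard stop. It cannot turn or tip in the ring.
- disc_top (a point): Centre of the ivory disc's top face, on the turntable's axis; 49 mm above the bench when home. The disc is 98 mm across with a raised flat face 90 mm across; the middle is solid to a radius of 21 mm, round it lie six windows of 18 mm, three with a crown still in them.
- knob (a point): Centre of the plunger's red knob, 62 mm from the turntable's axis on the stand's +y side: a vertical round grip 26 mm in diameter, 20 mm tall; at rest its centre is 94 mm above the bench, its underside 84 mm. Below it a steel sleeve 15 mm across runs down to a 19 mm nut on the bracket's top (62 mm above the bench). The point moves with the plunger.
- pin_tip (a point): Centre of the lower end of the plunger's brass pin, 8 mm in diameter, straight below the knob; at rest 25 mm above the bench, 9 mm deep in its hole in the turntable, whose mouth is 34 mm above the bench.
- plunger (a joint): How far the plunger is pulled up, m: 0 = pin fully in its hole, clear of the hole from 0.009, 0.014 = the end of its travel (hard stop). Its spring pulls it down with about 6 N at rest, rising to 11 N at the end of the travel, and it drops back if let go.
- crown_tub: Small fluted white tub with three cut-out crowns in it, 70 mm across, 37 mm high, standing loose on a glass slab; origin at the centre of its underside. Not to be moved.
- bur_stand: Grey block with upright burs, 34 x 66 mm, 44 mm high with the burs, loose on the bench; origin at the centre of its underside. Not to be moved.
- felt: Felt polishing wheel lying flat, 48 mm across, 12 mm high, loose on the bench; origin at the centre of its underside. Not to be moved.

How it is judged:
By the outcome, as a careful person would: the job done as asked, in the order asked, and still so for the second after the job is handed in, while the arm keeps its last pose, push and grip.
It also fails if it takes over 40 s, if anything falls off the work surface, if the arm or the gripper's body presses on something with over 40 N, if the wrist force passes 120 N, or if a joint passes its speed limit or range.

## Working session

There is one attempt and no reset: what is moved stays moved. The work goes in short steps, Python scripts to look and compute and a shell command to move; the robot and the scene stay as the last step left them, time stands still between calls to the robot, and variables do not carry over. Pictures are saved under pics/ and viewed, and the job is handed in when it is done.

```bash
mkdir -p pics; python3 - <<'E'
from workcell import *
import cv2
s=read_state();print({k:s[k] for k in('time','tool_pos','tcp_rot','wrist_force','width')})
for n in('scene','side','wrist'):
    c=get_calibration(n);print(n,c)
    im,d=read_camera(n);cv2.imwrite(f'pics/{n}0.png',im)
    import numpy as np;np.save(f'pics/{n}0d.npy',d)
E
```

```text
{'time': 0.0, 'tool_pos': array([0.28156226, 0.61266361, 0.22993645]), 'tcp_rot': array([ 0.33619562,  1.54481065, -0.33965293]), 'wrist_force': array([-0.46042807,  0.00431934, -0.22038473]), 'width': 1.0051546601977885}
scene {'K': array([[462.87951283,   0.        , 318.42050827],
       [  0.        , 462.87951283, 194.50348336],
       [  0.        ,   0.        ,   1.        ]]), 'eye': array([ 0.1206388 , -0.31912121,  0.91961372]), 'orientation': array([-2.3347438 ,  0.77733009, -0.26688973])}
side {'K': array([[499.04275557,   0.        , 318.53736981],
       [  0.        , 499.04275557, 195.61399332],
       [  0.        ,   0.        ,   1.        ]]), 'eye': array([-0.01407793, -0.6718699 ,  0.7035181 ]), 'orientation': array([-2.05376238,  0.53557902, -0.32758589])}
wrist {'K': array([[312.29593708,   0.        , 316.71742936],
       [  0.        , 312.29593708, 200.56573377],
       [  0.        ,   0.        ,   1.        ]]), 'eye': array([0.20830875, 0.6469602 , 0.37369347]), 'orientation': array([2.40759528, 1.54427496, 0.24602426])}
```

View pics/scene0.png

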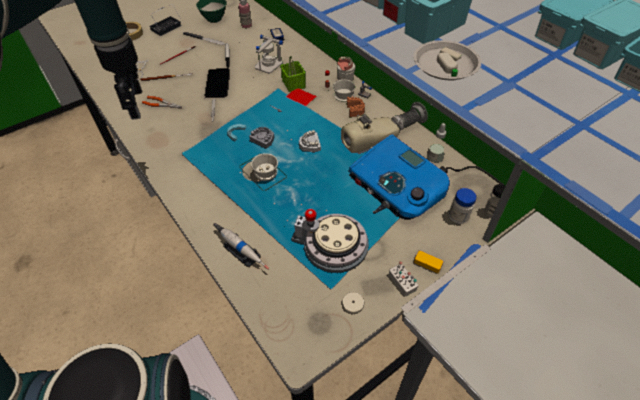

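View pics/side0.png

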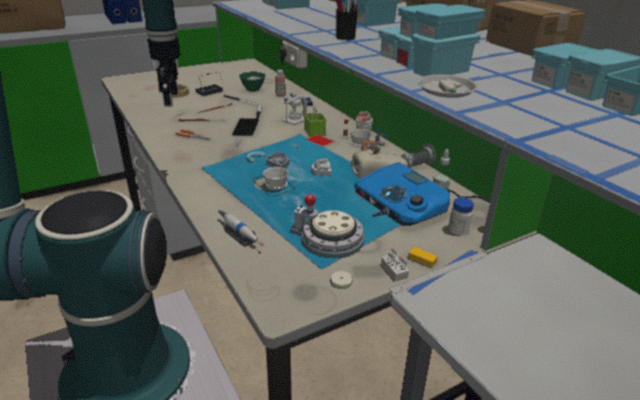

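View pics/wrist0.png

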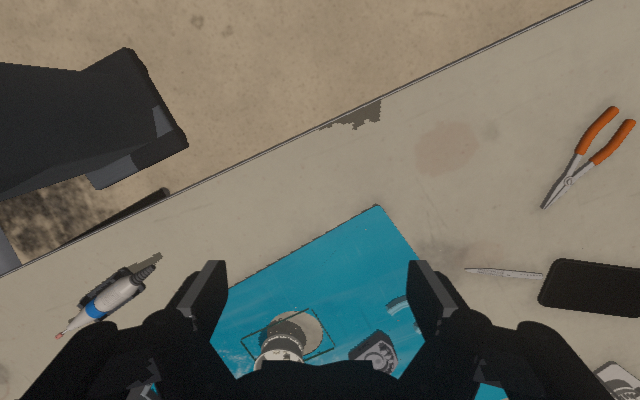

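The scene view shows the ivory disc at about (336,234) and the red knob at (310,214). In the side view they are at about (333,226) and (310,200). The wrist view doesn't show the stand yet.

```bash
cat > h.py <<'E'
import numpy as np,cv2
from scipy.spatial.transform import Rotation as R
def pt(c,u,v,d):
    K=c['K'];r=np.array([(u-K[0,2])/K[0,0],(v-K[1,2])/K[1,1],1.])
    return c['eye']+R.from_rotvec(c['orientation']).apply(r*d)
def plane(c,u,v,z):
    a=pt(c,u,v,1.)-c['eye'];return c['eye']+a*(z-c['eye'][2])/a[2]
def big(m,near=None):
    n,l,s,ce=cv2.connectedComponentsWithStats(m.astype(np.uint8))
    return [(ce[i],s[i]) for i in range(1,n) if s[i][4]>25],l
E
python3 - <<'E'
from h import *
from workcell import get_calibration
for n in('scene','side'):
    im=cv2.imread(f'pics/{n}0.png').astype(int);d=np.load(f'pics/{n}0d.npy');c=get_calibration(n)
    b,g,r=im[...,0],im[...,1],im[...,2]
    m=(r>130)&(g<60)&(b<70); m[:170]=0
    k,l=big(m)
    for ce,s in k: print(n,'red',ce.round(1),s,plane(c,*ce,.098).round(4))
    x0,y0,x1,y1=(270,180,390,290)
    cv2.imwrite(f'pics/{n}crop.png',cv2.resize(cv2.imread(f'pics/{n}0.png')[y0:y1,x0:x1],None,fx=6,fy=5,interpolation=cv2.INTER_CUBIC))
    # points by height
    vv,uu=np.mgrid[y0:y1,x0:x1];K=c['K'];D=d[y0:y1,x0:x1]
    P=np.stack([(uu-K[0,2])/K[0,0]*D,(vv-K[1,2])/K[1,1]*D,D],-1).reshape(-1,3)
    W=R.from_rotvec(c['orientation']).apply(P)+c['eye'];I=im[y0:y1,x0:x1].reshape(-1,3)
    iv=(I[:,2]>190)&(I[:,1]>170)&(I[:,0]<I[:,2]-15)&(D.reshape(-1)>0)
    z=W[:,2];sel=iv&(z>.04)&(z<.075)
    print('ivory',sel.sum(),np.median(z[sel]),W[sel].min(0),W[sel].max(0),np.histogram(z[sel],np.arange(.04,.076,.002))[0])
    rd=m[y0:y1,x0:x1].reshape(-1); print('redpts',np.median(W[rd],0),W[rd].min(0),W[rd].max(0))
E
```

```text
scene red [310.3 213. ] [305 209  11   9  59] [0.4771 0.2094 0.098 ]
ivory 754 0.05333298990670454 [0.46323653 0.10909521 0.04597035] [0.55792269 0.20622299 0.05834148] [  0   0   1   9  32 144 319 218  30   1   0   0   0   0   0   0   0]
redpts [0.47502323 0.20602092 0.10226153] [0.46425368 0.19644179 0.09867818] [0.48628713 0.21858865 0.1086621 ]
ivory 236 0.05557559748868962 [0.47244169 0.1166305  0.05270058] [0.5541749  0.19710625 0.05941929] [  0   0   0   0   0   0  36 116  78   6   0   0   0   0   0   0   0]
redpts [0.47354819 0.20133356 0.10420022] [0.46695734 0.19585915 0.10170773] [0.48480097 0.21392043 0.10666011]
```

```bash
ls pics
```

```text
scene0.png
scene0d.npy
scenecrop.png
side0.png
side0d.npy
sidecrop.png
wrist0.png
wrist0d.npy
```

View pics/scenecrop.png

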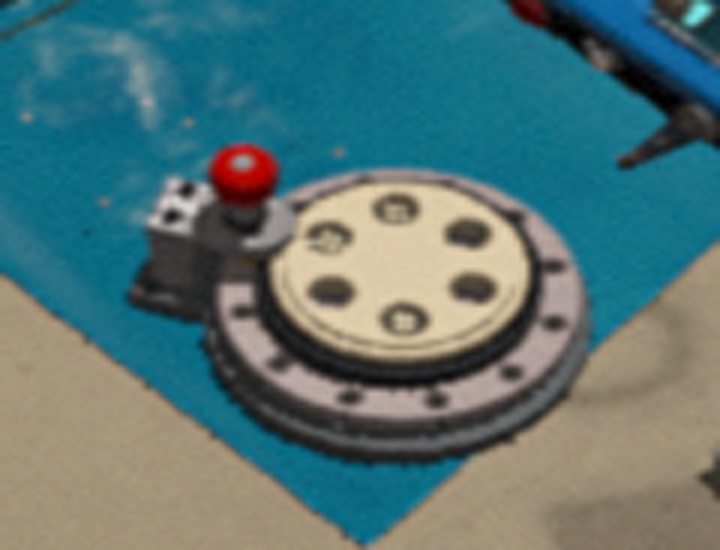

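View pics/sidecrop.png

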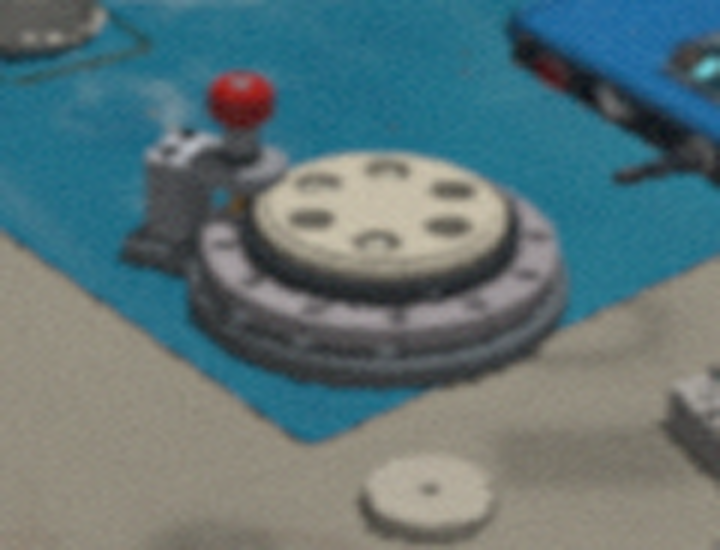

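```bash
python3 - <<'E'
from h import *
from workcell import get_calibration,read_state
s=read_state();M=R.from_rotvec(s['tcp_rot']).as_matrix();print(M.round(3))
for n in('scene','side'):
    im=cv2.imread(f'pics/{n}0.png').astype(int);c=get_calibration(n)
    b,g,r=im[...,0],im[...,1],im[...,2]
    m=((r-b)>15)&(r>150)&(g>130);m[:190]=0;m[275:]=0;m[:,:300]=0;m[:,375:]=0
    m=cv2.morphologyEx(m.astype(np.uint8),cv2.MORPH_OPEN,np.ones((3,3)))
    cs,_=cv2.findContours(m,0,cv2.CHAIN_APPROX_NONE)
    for q in cs:
        if cv2.contourArea(q)<300: continue
        h=cv2.convexHull(q);e=cv2.fitEllipse(h);print(n,e)
        P=np.array([plane(c,*p[0],.052) for p in h]);cc,rr=cv2.minEnclosingCircle(P[:,:2].astype(np.float32))
        A=np.c_[2*P[:,:2],np.ones(len(P))];sol=np.linalg.lstsq(A,(P[:,:2]**2).sum(1),rcond=None)[0]
        print(np.round(cc,4),round(rr,4),sol[:2],np.sqrt(sol[2]+sol[0]**2+sol[1]**2))
    mr=(r>100)&(g<60)&(b<70)&(r-g>60); mr[:170]=0
    for ce,st in big(mr)[0]: print('red',ce,st,plane(c,*ce,.096),plane(c,*ce,.1))
E
```

```text
[[-0.001  0.418  0.909]
 [-0.002  0.909 -0.418]
 [-1.    -0.002 -0.   ]]
scene ((336.2366027832031, 233.4119110107422), (35.02164840698242, 42.08824920654297), 94.06449127197266)
[0.5108 0.1568] 0.0492 [0.51074316 0.15666807] 0.04849127489636007
red [310.17910448 213.28358209] [305 209  11   9  67] [0.47742828 0.21021393 0.096     ] [0.47569548 0.20764314 0.1       ]
side ((333.364990234375, 222.21214294433594), (21.873802185058594, 40.26356887817383), 92.80077362060547)
[0.5121 0.157 ] 0.0481 [0.51221209 0.1564621 ] 0.046979243820539925
red [310.12121212 198.36363636] [306 196   9   5  33] [0.48019019 0.21239445 0.096     ] [0.47693584 0.2065723  0.1       ]
```

Disc axis is about (0.5115, 0.157) and the knob about (0.477, 0.209). They are 63 mm apart against the stated 62, so the measurements agree. I'll move over the stand with the fingers shutting.

```bash
python3 -m creep '[[255,[8,-16,0],-0.035],[255,[16,-31,0],-0.035],[255,[16,-31,0],-0.035],[255,[16,-31,0],-0.035],[255,[16,-31,0],-0.035],[255,[16,-31,0],-0.035],[255,[16,-31,0],-0.035],[255,[16,-31,0],-0.035]]' 40; python3 -m creep '[[255,[16,-31,0],-0.035],[255,[16,-31,0],-0.035],[255,[16,-31,0],-0.035],[255,[16,-31,0],-0.035],[255,[16,-31,0],-0.035],[255,[16,-31,0],-0.035],[255,[16,-31,0],-0.035],[255,[8,-16,0],-0.035]]'; python3 -m creep '[[255,[9,-16,0],0],[255,[0,0,0],0],[255,[0,0,0],0],[255,[0,0,0],0],[255,[0,0,0],0],[255,[0,0,0],0],[255,[0,0,0],0],[255,[0,0,0],0]]'
python3 - <<'E'
from workcell import *
import cv2,numpy as np,json
s=read_state();print(s['time'],s['tool_pos'],s['wrist_force'],s['width'])
c=get_calibration('wrist');im,d=read_camera('wrist');cv2.imwrite('pics/w1.png',im);np.save('pics/w1d.npy',d)
np.savez('pics/w1c.npz',**c)
E
```

```text
time: 0.82
tool_pos: [0.4021, 0.3786, 0.231]
tcp_rot: [0.557, 1.498, -0.558]
wrist_force: [0.2, 0.0, 0.1]
width: 0.001
time: 1.48
tool_pos: [0.523, 0.144, 0.2311]
tcp_rot: [0.774, 1.427, -0.776]
wrist_force: [-0.4, 0.6, 0.1]
width: 0.0
time: 2.15
tool_pos: [0.5306, 0.132, 0.2313]
tcp_rot: [0.771, 1.43, -0.771]
wrist_force: [-0.4, 0.0, -0.8]
width: -0.002
2.15 [0.53060827 0.13201768 0.23132726] [-0.40659228  0.01893282 -0.75279568] -0.0021663755496443924
```

View pics/w1.png

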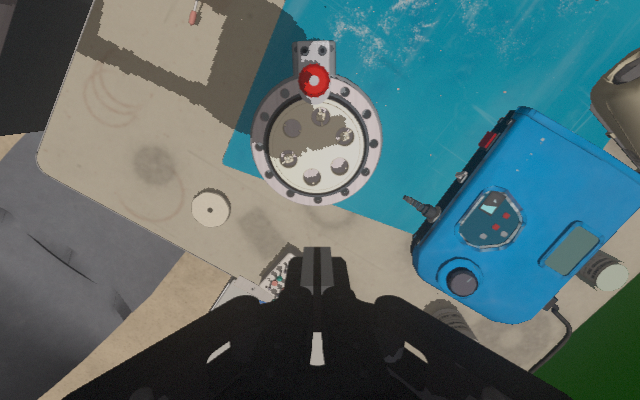

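The wrist view shows the disc centred near (317,145), the turntable rim around it, and the red knob at (314,81). The knob lies straight up the image, as intended.

```bash
python3 - <<'E'
from h import *
c=dict(np.load('pics/w1c.npz'));im=cv2.imread('pics/w1.png').astype(int)
b,g,r=im[...,0],im[...,1],im[...,2]
def fit(m,z,lab):
    m=cv2.morphologyEx(m.astype(np.uint8),cv2.MORPH_OPEN,np.ones((3,3)))
    n,l,s,ce=cv2.connectedComponentsWithStats(m)
    cs,_=cv2.findContours(m,0,cv2.CHAIN_APPROX_NONE)
    q=max(cs,key=cv2.contourArea);h=cv2.convexHull(q)
    P=np.array([plane(c,*p[0],z)[:2] for p in h])
    A=np.c_[2*P,np.ones(len(P))];x=np.linalg.lstsq(A,(P**2).sum(1),rcond=None)[0]
    print(lab,cv2.fitEllipse(h),x[:2],np.sqrt(x[2]+x[0]**2+x[1]**2))
roi=np.zeros(r.shape,bool);yy,xx=np.mgrid[:400,:640];roi=((xx-317)**2+(yy-148)**2<54**2)&(yy>97)
fit(roi&((r-b)>12)&(r>70),.052,'disc')
red=(r>110)&(g<70)&(b<70)&(yy<110)&(abs(xx-314)<30)
fit(red,.098,'knob98');fit(red,.102,'knob102')
d=np.load('pics/w1d.npy')
D=[pt(c,u,v,d[v,u]) for u,v in((318,148),(322,140),(310,150),(314,81),(330,180))];print(np.round(D,4))
# heights of disc solid region vs ring/turntable
h=lambda m:np.median([pt(c,u,v,d[v,u])[2] for v,u in zip(*np.nonzero(m)) if d[v,u]>0])
print('disc z',h((xx-317)**2+(yy-147)**2<100))
th=np.hypot(xx-317,yy-141);print('table z',h((th>58)&(th<62)&(yy>130)))
mb=(b>150)&(r<60)&(yy>20)&(yy<200)&(xx>390)&(xx<440);print('mat',mb.sum(),h(mb))
E
```

```text
disc ((310.09979248046875, 146.10353088378906), (83.23248291015625, 92.8267593383789), 170.09471130371094) [0.50844706 0.1543832 ] 0.045441548508837845
knob98 ((314.269775390625, 79.73249816894531), (28.975143432617188, 33.28217697143555), 172.03720092773438) [0.47701023 0.2095721 ] 0.012503670301398814
knob102 ((314.269775390625, 79.73249816894531), (28.975143432617188, 33.28217697143555), 172.03720092773438) [0.47714294 0.20942937] 0.01232307680774554
[[0.5145 0.159  0.0549]
 [0.5134 0.168  0.0554]
 [0.5087 0.1529 0.0561]
 [0.4777 0.2087 0.1057]
 [0.5434 0.1381 0.0568]]
disc z 0.05576437435055204
table z 0.03485460603679691
mat 8092 0.0032176223132693305
```

```bash
python3 -m creep '[[255,[-5,6,-10],0],[255,[-5,6,-20],0],[255,[-5,6,-25],0],[255,[-4,7,-30],0],[255,[0,0,-30],0],[255,[0,0,-25],0],[255,[0,0,-15],0],[255,[0,0,-8],0]]' 40; python3 -m creep '[[255,[0,0,0],0],[255,[0,0,-1],0],[255,[0,0,-1],0],[255,[0,0,-1],0],[255,[0,0,-1],0],[255,[0,0,-1],0],[255,[0,0,-1],0],[255,[0,0,0],0]]'
```

```text
time: 2.87
tool_pos: [0.5087, 0.1562, 0.0646]
tcp_rot: [0.769, 1.434, -0.775]
wrist_force: [-0.3, -0.2, -0.6]
width: 0.0
time: 3.53
tool_pos: [0.5119, 0.1563, 0.0624]
tcp_rot: [0.772, 1.429, -0.772]
wrist_force: [0.7, -0.3, 0.4]
width: -0.001
```

```bash
python3 -m creep '[[255,[0,0,-1],0],[255,[0,0,-1],0],[255,[0,0,-1],0],[255,[0,0,-1],0],[255,[0,0,-1],0],[255,[0,0,-1],0],[255,[0,0,-1],0],[255,[0,0,0],0]]';python3 -m creep '[[255,[0,0,-1],0],[255,[0,0,0],0],[255,[0,0,-1],0],[255,[0,0,0],0],[255,[0,0,-1],0],[255,[0,0,0],0],[255,[0,0,0],0],[255,[0,0,0],0]]'
```

```text
time: 4.2
tool_pos: [0.5117, 0.1563, 0.055]
tcp_rot: [0.772, 1.43, -0.773]
wrist_force: [-0.7, 0.2, 0.0]
width: 0.001
time: 4.87
tool_pos: [0.512, 0.1563, 0.0525]
tcp_rot: [0.772, 1.429, -0.772]
wrist_force: [-2.5, -0.6, 4.1]
width: -0.001
```

Contact made at about 4 N. I'll keep pressing in small steps.

```bash
python3 -m creep '[[255,[0,0,-1],0],[255,[0,0,0],0],[255,[0,0,-1],0],[255,[0,0,0],0],[255,[0,0,-1],0],[255,[0,0,0],0],[255,[0,0,0],0],[255,[0,0,0],0]]';python3 -m creep '[[255,[0,0,-0.5],0],[255,[0,0,0],0],[255,[0,0,-0.5],0],[255,[0,0,0],0],[255,[0,0,-0.5],0],[255,[0,0,0],0],[255,[0,0,0],0],[255,[0,0,0],0]]'
```

```text
time: 5.53
tool_pos: [0.512, 0.1564, 0.0493]
tcp_rot: [0.772, 1.429, -0.772]
wrist_force: [-1.6, 0.0, 4.3]
width: -0.0
time: 6.2
tool_pos: [0.512, 0.1564, 0.0489]
tcp_rot: [0.772, 1.429, -0.772]
wrist_force: [-5.8, -1.7, 11.9]
width: 0.001
```

```bash
python3 -m creep '[[255,[0,0,-0.5],0],[255,[0,0,0],0],[255,[0,0,-0.5],0],[255,[0,0,0],0],[255,[0,0,0],0],[255,[0,0,0],0],[255,[0,0,0],0],[255,[0,0,0],0]]'
```

```text
time: 6.87
tool_pos: [0.5121, 0.1564, 0.0488]
tcp_rot: [0.772, 1.429, -0.772]
wrist_force: [-7.0, -2.1, 18.7]
width: -0.001
```

Force rose to 19 N with no more travel at z = 0.0488, so the disc is on its hard stop. I'll lift, open the gripper and look.

```bash
python3 -m creep '[[255,[0,0,4],0],[255,[0,0,10],0],[255,[0,0,20],0],[255,[0,0,30],0],[255,[0,0,30],0],[255,[0,0,25],0],[0,[0,0,10],0],[0,[0,0,4],0]]'; python3 -m creep '[[0,[0,0,0],0],[0,[0,0,0],0],[0,[0,0,0],0],[0,[0,0,0],0],[0,[0,0,0],0],[0,[0,0,0],0],[0,[0,0,0],0],[0,[0,0,0],0]]'
python3 - <<'E'
from workcell import *
import cv2,numpy as np
s=read_state();print(s['time'],s['tool_pos'],s['wrist_force'],s['width'])
c=get_calibration('wrist');im,d=read_camera('wrist');cv2.imwrite('pics/w2.png',im);np.save('pics/w2d.npy',d)
np.savez('pics/w2c.npz',**c)
from h import *
b,g,r=im.astype(int).transpose(2,0,1)
red=((r>110)&(g<70)&(b<70)).astype(np.uint8)
cs,_=cv2.findContours(red,0,cv2.CHAIN_APPROX_NONE)
for q in cs:
    if cv2.contourArea(q)>150:
        e=cv2.fitEllipse(cv2.convexHull(q));print(e,plane(c,*e[0],.099),plane(c,*e[0],.104))
E
```

```text
time: 7.53
tool_pos: [0.5136, 0.1568, 0.1823]
tcp_rot: [0.775, 1.426, -0.769]
wrist_force: [-0.2, -0.8, -0.4]
width: 0.274
time: 8.2
tool_pos: [0.5118, 0.1563, 0.1795]
tcp_rot: [0.772, 1.43, -0.773]
wrist_force: [1.2, -0.1, 0.4]
width: 1.001
8.2 [0.51177274 0.15628421 0.17949315] [ 1.22315333 -0.08825074  0.44091302] 1.000710013012211
((324.10430908203125, 119.79586029052734), (19.004589080810547, 34.33073806762695), 154.9706268310547) [0.48003944 0.21419397 0.099     ] [0.47976056 0.21441416 0.104     ]
```

View pics/w2.png

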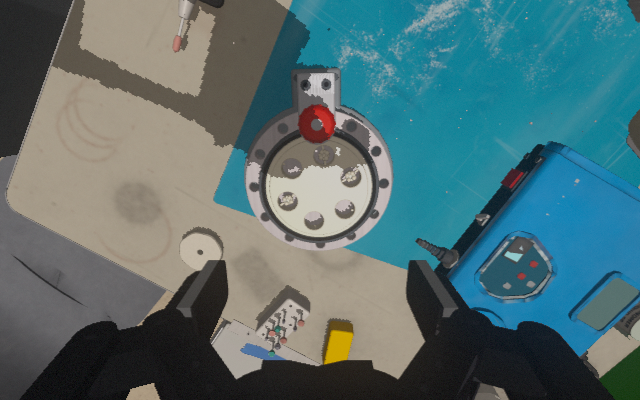

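The knob is at about (317,123), half in shadow so the colour mask only caught part of it. The disc sits inside its ring. I'll recompute both.

```bash
python3 - <<'E'
from h import *
c=dict(np.load('pics/w2c.npz'));im=cv2.imread('pics/w2.png').astype(int);d=np.load('pics/w2d.npy')
b,g,r=im[...,0],im[...,1],im[...,2];yy,xx=np.mgrid[:400,:640]
red=((r>60)&(r>2.2*g)&(r>2.2*b)&(abs(xx-317)<30)&(abs(yy-123)<30)).astype(np.uint8)
cs,_=cv2.findContours(red,0,cv2.CHAIN_APPROX_NONE);q=max(cs,key=cv2.contourArea);e=cv2.fitEllipse(cv2.convexHull(q))
print(e,plane(c,*e[0],.096),plane(c,*e[0],.1))
h=lambda m:np.median([pt(c,u,v,d[v,u])[2] for v,u in zip(*np.nonzero(m)) if d[v,u]>0])
print('disc',h((xx-318)**2+(yy-185)**2<150),'table',h((abs(xx-265)<4)&(abs(yy-170)<4)),'ring edge', [round(pt(c,u,185,d[185,u])[2],4) for u in range(245,275,2)])
E
```

```text
((316.2992858886719, 123.31591796875), (37.17607116699219, 38.24966812133789), 170.2268829345703) [0.47692501 0.20901832 0.096     ] [0.47675969 0.20928329 0.1       ]
disc 0.05008261644061776 table 0.04691237696484385 ring edge [np.float64(0.0175), np.float64(0.0351), np.float64(0.0327), np.float64(0.0256), np.float64(0.0174), np.float64(0.0168), np.float64(0.0168), np.float64(0.0472), np.float64(0.0473), np.float64(0.0475), np.float64(0.0461), np.float64(0.0469), np.float64(0.0513), np.float64(0.0496), np.float64(0.0495)]
```

Disc top now reads 0.050 against 0.0558 before, with the ring top at 0.047. That agrees with the disc being home. Next I'll move over the knob and descend around it.

```bash
python3 -m creep '[[0,[-5,8,0],0],[0,[-10,15,0],0],[0,[-10,15,0],0],[0,[-7,10,0],0],[0,[-3,5,0],0],[0,[0,0,-5],0],[0,[0,0,-10],0],[0,[0,0,-15],0]]'; python3 -m creep '[[0,[0,0,-20],0],[0,[0,0,-20],0],[0,[0,0,-15],0],[0,[0,0,-10],0],[0,[0,0,-7],0],[0,[0,0,-4],0],[0,[0,0,0],0],[0,[0,0,0],0]]'
python3 - <<'E'
from workcell import *
import cv2
s=read_state();print(s['time'],s['tool_pos'],s['wrist_force'],s['width'])
im,d=read_camera('wrist');cv2.imwrite('pics/w3.png',im)
im,d=read_camera('side');cv2.imwrite('pics/s3.png',cv2.resize(im[130:280,230:430],None,fx=4,fy=4,interpolation=cv2.INTER_CUBIC))
E
```

```text
time: 8.92
tool_pos: [0.4782, 0.2095, 0.1503]
tcp_rot: [0.774, 1.427, -0.77]
wrist_force: [-0.3, 0.1, -0.0]
width: 0.998
time: 9.58
tool_pos: [0.4774, 0.2094, 0.0742]
tcp_rot: [0.773, 1.429, -0.772]
wrist_force: [0.8, -0.2, 0.8]
width: 0.996
9.5833 [0.47739718 0.20937419 0.07418158] [ 0.78515179 -0.15791001  0.78830836] 0.9957427654682542
```

View pics/w3.png

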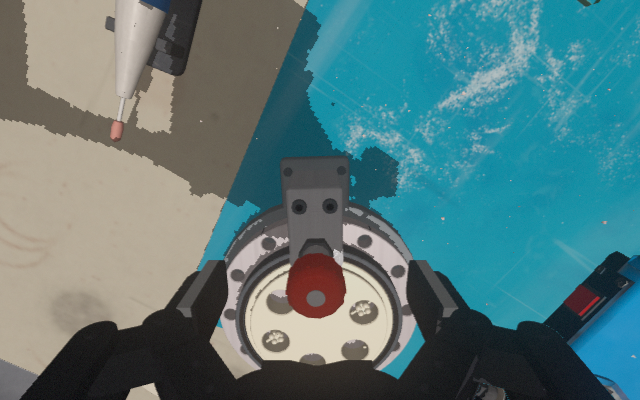

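View pics/s3.png

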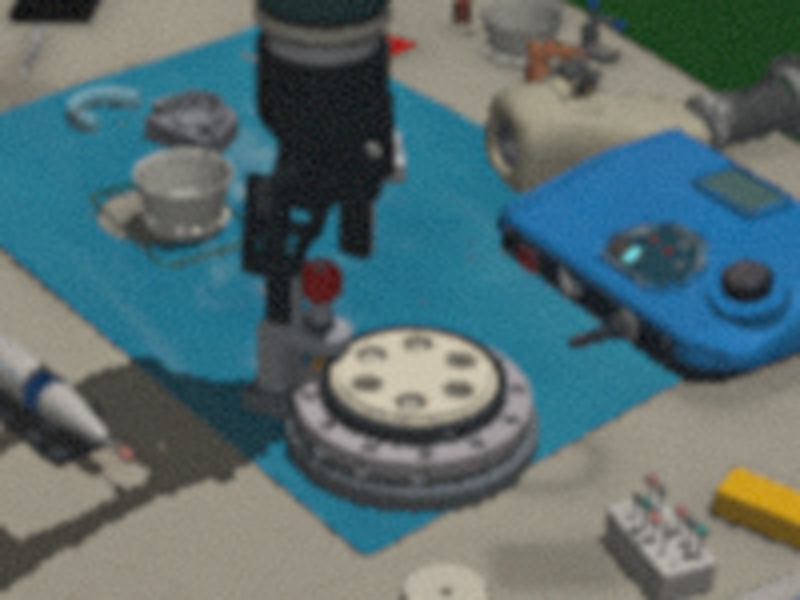

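The knob, at about (316,285), is centred between the open fingers with the pads clear of the bracket. Close.

```bash
python3 -m creep '[[60,[0,0,-1],0],[100,[0,0,-1],0],[130,[0,0,0],0],[160,[0,0,0],0],[200,[0,0,0],0],[255,[0,0,0],0],[255,[0,0,0],0],[255,[0,0,0],0]]' 60
```

```text
time: 10.35
tool_pos: [0.4769, 0.2093, 0.0721]
tcp_rot: [0.772, 1.429, -0.772]
wrist_force: [-2.0, -0.3, 3.5]
width: 0.284
```

```bash
python3 -m creep '[[255,[0,0,1],0],[255,[0,0,1],0],[255,[0,0,1],0],[255,[0,0,1],0],[255,[0,0,1],0],[255,[0,0,0],0],[255,[0,0,0],0],[255,[0,0,0],0]]'
python3 - <<'E'
from workcell import *
import cv2
im,d=read_camera('wrist');cv2.imwrite('pics/w4.png',im)
im,d=read_camera('side');cv2.imwrite('pics/s4.png',cv2.resize(im[130:280,230:430],None,fx=4,fy=4,interpolation=cv2.INTER_CUBIC))
E
```

```text
time: 11.02
tool_pos: [0.4767, 0.2093, 0.0765]
tcp_rot: [0.772, 1.429, -0.772]
wrist_force: [3.1, 1.5, -8.2]
width: 0.282
```

View pics/w4.png

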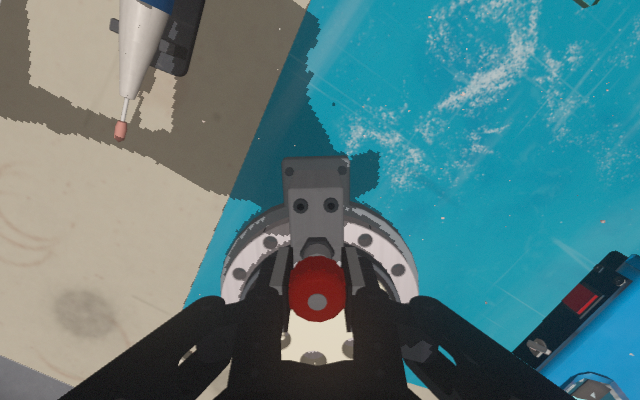

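View pics/s4.png

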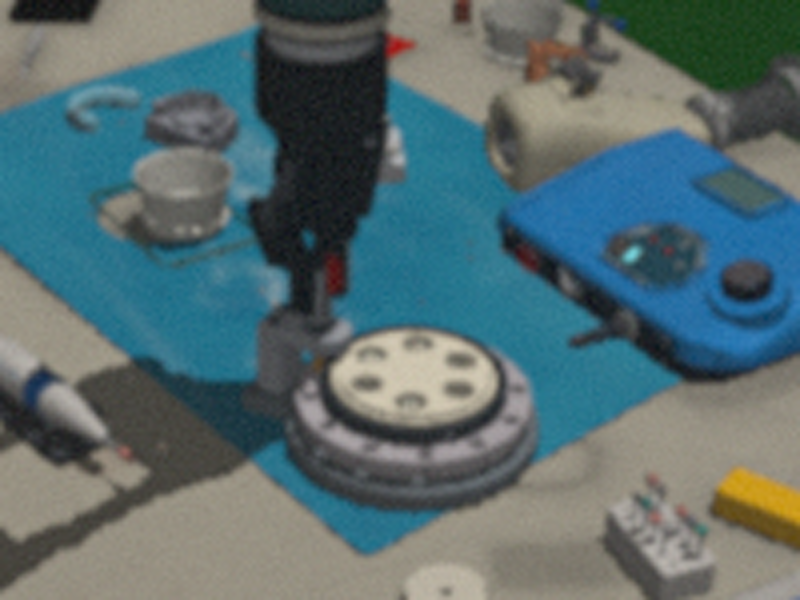

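The wrist view shows the knob held centrally, at about (317,288). The 8 N pull matches the spring at 4.4 mm, so the grip isn't slipping. Continue.

```bash
python3 -m creep '[[255,[0,0,1],0],[255,[0,0,1],0],[255,[0,0,1],0],[255,[0,0,1],0],[255,[0,0,1],0],[255,[0,0,1],0],[255,[0,0,1],0],[255,[0,0,0],0]]'; python3 -m creep '[[255,[0,0,1],0],[255,[0,0,0.5],0],[255,[0,0,0.5],0],[255,[0,0,0],0],[255,[0,0,0],0],[255,[0,0,0],0],[255,[0,0,0],0],[255,[0,0,0],0]]'; python3 -m creep '[[255,[0,0,0.5],0],[255,[0,0,0],0],[255,[0,0,0.5],0],[255,[0,0,0],0],[255,[0,0,0],0],[255,[0,0,0],0],[255,[0,0,0],0],[255,[0,0,0],0]]'
```

```text
time: 11.78
tool_pos: [0.4767, 0.2093, 0.0838]
tcp_rot: [0.772, 1.429, -0.772]
wrist_force: [3.2, 1.2, -10.9]
width: 0.285
time: 12.45
tool_pos: [0.4767, 0.2093, 0.0857]
tcp_rot: [0.772, 1.429, -0.772]
wrist_force: [2.4, 1.6, -11.0]
width: 0.285
time: 13.12
tool_pos: [0.4767, 0.2093, 0.0863]
tcp_rot: [0.772, 1.43, -0.773]
wrist_force: [4.2, 2.1, -17.4]
width: 0.286
```

```bash
python3 -m creep '[[255,[0,0,0.5],0],[255,[0,0,0],0],[255,[0,0,0],0],[255,[0,0,0],0],[255,[0,0,0],0],[255,[0,0,0],0],[255,[0,0,0],0],[255,[0,0,0],0]]'
python3 - <<'E'
from workcell import *
import cv2
im,d=read_camera('wrist');cv2.imwrite('pics/w5.png',im)
im,d=read_camera('side');cv2.imwrite('pics/s5.png',cv2.resize(im[130:280,230:430],None,fx=4,fy=4,interpolation=cv2.INTER_CUBIC))
E
```

```text
time: 13.78
tool_pos: [0.4766, 0.2093, 0.0863]
tcp_rot: [0.772, 1.43, -0.773]
wrist_force: [6.5, 2.4, -20.2]
width: 0.285
```

View pics/w5.png

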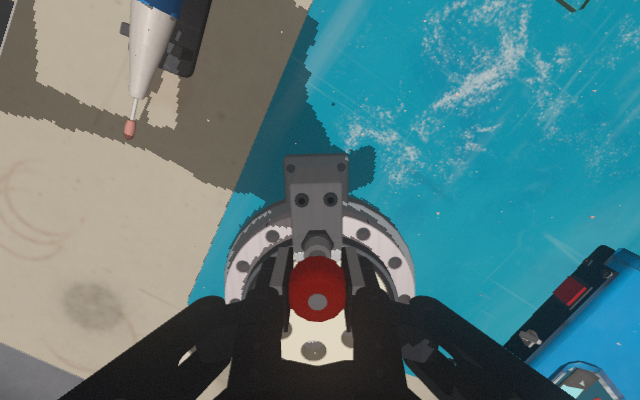

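View pics/s5.png

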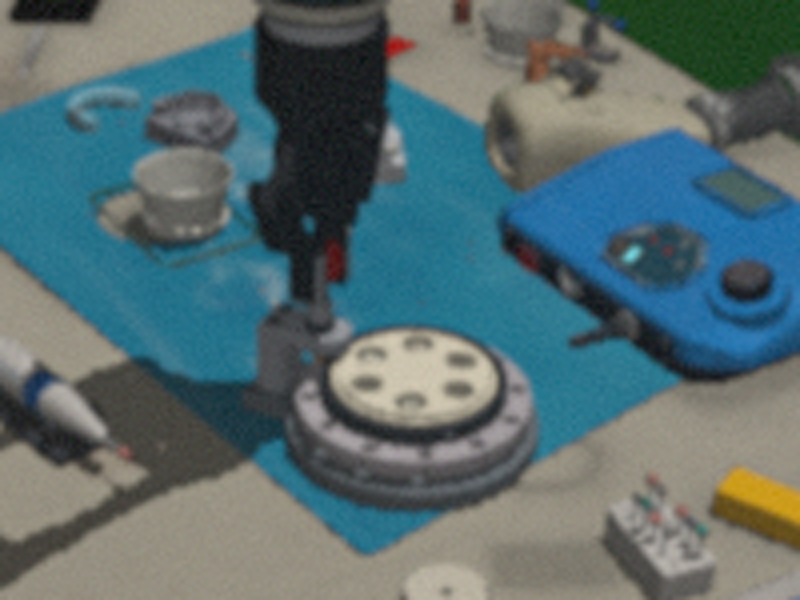

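The knob is still at (317,288) in the wrist view, so it hasn't slipped. The force rises with no further travel, which means the plunger is on its end stop. The table and the nearby loose things look unchanged, so I'm handing in.

```bash
python3 -c "
from workcell import *
print(finish_job()); s=read_state(); print(s['time'],s['tool_pos'],s['wrist_force'],s['width'])"
```

```text
the job is handed in; nothing more can be done
None
the job is handed in; nothing more can be done
```

The disc is pressed fully home, and the arm is holding the plunger knob up at the end of its travel. I handed the job in at about 14 s; no verdict was reported.

- **Disc:** I pressed it down at its solid middle with the shut fingers while the pin was still in. It stopped hard at 48.8 mm (49 mm is home), with the force rising to 19 N and no further travel. The depth image afterwards read about 50 mm for the disc and 47 mm for the ring, about 1 mm high on both, as that camera reads.
- **Plunger:** I gripped the knob at 60 N and pulled it straight up 14.2 mm. The last nudge raised the force from 17 to 20 N with no movement, so it is on its end stop. The knob had not shifted between the pads in the wrist picture.
- **Table and bench:** I did not turn the table. The last pictures show no change in the table, tub, bur stand or felt wheel.
- **Disagreement:** the gripper reported about 24 mm opening on the 26 mm knob. I did not find the cause, but it stayed steady and the grip did not slip.

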